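Overhang a toothed box panel on the gluing board

ROBOT

A 7-joint arm with a two-finger parallel gripper is mounted at the origin on the work surface. World frame = base frame: x ahead of the robot, y to its left, z up, the work surface at z = 0. Lengths are in m, angles in rad, forces in N, time in s.
With the tool pointing down it reaches from about 0.425 to 0.925 m from the base axis. Payload 6.8 kg.
Tool frame: the origin (TCP) lies between the finger pads; the fingertips stand 17 mm ahead of it and the grasp point (between the pads) lies 2 mm behind it; z points along the fingers, x is the direction in which the jaws open and shut, and the axes are right-handed (so a half turn about z gives the same grasp; the last joint's range is limited). The gripper opens to 85 mm and grips with 20 to 120 N. Pads are 22 mm wide; open, the fingers measure 114 mm over their backs; the gripper's body (76 mm by 85 mm) begins 54 mm behind the grasp point. The pads swing forward as they close: fully open they stand 13 mm farther back than shut.
Start: joints at [0.996, 0.477, 0.022, 1.555, -0.011, 1.109, -0.083], TCP at [0.304, -0.603, 0.248] pointing down, gripper open.
Joint ranges: [-2.96, 2.96], [-0.34, 2.1], [-1.41, 1.46], [0.24, 2.44], [-1.37, 4.51], [0.17, 1.92], [-2.96, 2.96]. Speed limits (rad/s): [2.39, 2.39, 3.14, 3.14, 3.14, 3.14, 3.14].

INTERFACE

Orientations are given as a unit quaternion [w, x, y, z].
In Python, from station import readout, read_camera, get_calibration, bot, models gives the robot as it stands.
- The arm moves only by the tool carry_out, never from a script. Its argument "deltas" is a list of rows, each a list of 2 entries, a list of its own where there are three numbers: the shift along the tool's x, y, z in cm, then the turn about the tool's z in degrees. A call has 1 to 10 rows; each row is the pose to reach, as a shift and turn from the pose measured when the call began, along the tool's axes at that moment; what a row does not reach only later rows make up. A row lasts 1/8 s, in which the tool goes at most 62.5 mm and 10.7 degrees, less where a joint would pass 70% of its speed; a pose out of reach is approached as far as the arm can. A call with a gripper value outside its range is refused whole. "hand" is the opening, from 0 (shut) to 1 (fully open), set as the call begins (left out, the last holds). The fingers move at their own pace and stop on an object; "newtons" is the grip in N (left out, the last holds). Time passes only in rows, so rows that repeat a pose let the fingers close. It gives the time, the measured TCP pose, the force and the opening at its end, in the units of the state.
- readout.get_obs(): the state, without advancing time (a new reading comes with each control period).
- read_camera(name): name is "scene" or "top" or "wrist"; returns the picture (480x640x3 uint8, red, green, blue); there is no depth.
- get_calibration(name): a dict with "fov_y" (degrees; the focal length in pixels is half the picture's height over the tangent of half this angle, whatever the lens; pixels are square), "cx", "cy" (the principal point, pixels), "D" ([k1, k2, p1, p2, k3] as OpenCV has them; the pictures are not rectified), "world_from_camera" (4x4, takes a point from camera to world coordinates). Camera axes: x right, y down, z forward; pixel columns grow to the right and rows downward; lengths in m; the calibration is good to about 2 mm. A picture is of the moment at which its call begins: read the wrist's pose just before it. get_calibration takes no time and is no camera call; for the wrist camera it gives the pose at the moment of the call.
- bot.hand_in(): hands the job in, once; it reports no verdict.
Trained networks look in the newest picture that a camera, given by its name, has taken for a name from the list of things; names that differ only in an ending like _2 or _b are one class to them, and where a whole thing is asked for, a point or a joint stands for the part that bears it (a point fixed in the world has none). Each returns a list of dicts, best first, with "score" (0 to 1); they miss things now and then, are a little off and sometimes report something else, mostly with a low value. They report only what shows in the picture. A call takes as long as a camera call. They do not tell look-alikes from the thing itself.
- models.spot_in(query, camera): "centre" ([row, column] in pixels, amid what is visible of it).
The state is a dict: "t": time; "q": joint angles; "joint_vel": joint speeds; "joint_torque": joint torques, N m; "eef_pos": TCP position; "tool_rot": TCP orientation; "contact_force": force on the tool from outside, world axes, zero at the start; "torque": the same for the moment, N m; "gripper_width": opening from 0.0 (shut) to 1.0 (fully open).
Only numpy, scipy, OpenCV 4.12 (cv2) and the standard library are available. Lean on these libraries where they do the work, as an engineer would, in place of code of your own. Each camera call takes 0.05 s, during which the arm holds its last target. There are 200 camera calls.

TASK

Get the toothed plywood panel ready for gluing: using only the fingertips, push it flat up against the wooden batten of the white gluing board and along the batten, until its toothed end hangs out about 30 mm past the end of the board on the robot's left. Slide it only, never lift or tip it, and leave it lying there with the glue bottle, the wood block and the plain panel undisturbed.

Things in the scene. Friction and masses are not known exactly. Their poses are not given: they have to be found in the camera images.
- glue_board: Gluing board fixed on the bench, white top 60 mm up, 220 mm (x) by 360 mm (y), no rims. Origin: centre of its footprint at bench height; x points away from the robot to the batten, y along it to the robot's left; turned up to 0.3 rad either way. The batten, 25 mm wide and 18 mm high, runs along the whole far side; its near face is 85 mm from the origin. The left end is at y = 180 mm.
- batten_face (a point): Point on the near face of the batten, halfway along it, at the level of the board's top; at (85, 0, 60) mm in the board's frame; axes as the board's.
- board_open_end (a point): Middle of the board's left-hand end edge (+y), on its top; at (0, 180, 60) mm in the board's frame; axes as the board's. The panel must hang out past here, along +y.
- toothed_panel: Loose plywood panel flat on the board: 100 mm (x) by 140 mm (y, with teeth), 6 mm thick, 60 g; slides at a light push. The +y end, to the robot's left, has five teeth 11 mm wide, 6 mm deep; the other edges are straight. Origin: centre of its underside. Starts wholly on the board, clear of the batten, up to 0.2 rad askew.
- toothed_end (a point): Middle of the line through the tips of the panel's teeth, at half its thickness: (0, 70, 3) mm in the panel's frame; axes as the panel's.
- glue_bottle: White glue bottle with a yellow and black band and an orange nozzle, 66 mm across and 204 mm tall, standing on the bench beyond one end of the board. Origin: centre of its base. Leave it alone.
- wood_block: Plain wooden cube, 65 mm, on the bench beyond the other end of the board. Origin: centre of its underside. Leave it alone.
- plain_panel: Plywood panel with four straight edges, 80 mm (x) by 120 mm (y) and 6 mm thick, lying on the bench to the right of the board. Origin: centre of its underside. Leave it alone.
Mind the look-alikes: they are no part of the job. Leave any purple look-alike of the toothed_panel alone.

How it is judged:
At the end, for the whole second after the job is handed in: The toothed panel lies flat and still on the gluing board, its long side against the batten (gap at most 5 mm at the middle, within 0.06 rad of parallel), its tooth tips 20 to 40 mm past the board's left-hand end (y of toothed_end in the frame of board_open_end between 0.02 and 0.04 m and x of toothed_panel in the frame of batten_face above -0.055 m and angle between the y axis of toothed_panel and the y axis of glue_board, either way round below 0.06 rad and height (world z) of toothed_panel between 0.057 and 0.063 m and angle between toothed_panel's own z axis and vertical below 0.04 rad and linear speed of toothed_panel below 0.01 m/s); the robot touches nothing.
It fails at once if the toothed panel is lifted off the board or tipped (height (world z) of toothed_panel above 0.07 m or angle between toothed_panel's own z axis and vertical above 0.15 rad).
It fails at once if the toothed panel is pushed off the board (height (world z) of toothed_panel below 0.045 m).
It fails at once if the glue bottle is disturbed (distance of glue_bottle from where it was at the start of the episode above 0.02 m or angle between glue_bottle's own z axis and vertical above 0.2 rad).
It fails at once if the wood block is disturbed (distance of wood_block from where it was at the start of the episode above 0.02 m).
It fails at once if the plain panel is disturbed (distance of plain_panel from where it was at the start of the episode above 0.02 m).
It also fails if it takes over 45 s, if anything falls off the work surface, if the arm or the gripper's body presses on something with over 40 N, if the wrist force passes 120 N, or if a joint passes its speed limit or range.

## Working session

There is one attempt and no reset: what is moved stays moved. The work goes in short steps, Python scripts to look and compute and a tool call to move; the robot and the scene stay as the last step left them, time stands still between calls to the robot, and variables do not carry over. Pictures are saved under pics/ and viewed, about 8 in all and at most 12, crops included, and the job is handed in when it is done.

Besides the shell and the picture viewer there is one more tool, called as name(argument=value, ...) on one line, values as JSON. carry_out: Moves the arm, as the interface text tells. Its arguments: {"type":"object","properties":{"deltas":{"type":"array"},"hand":{"type":"number"},"newtons":{"type":"number"}},"required":["deltas"]}

```bash
mkdir -p pics; cat > h.py <<'E'
import numpy as np, cv2
from station import readout, read_camera, get_calibration, bot, models
def ray2z(cam_cal, pts, z):
    c=cam_cal; f=240/np.tan(np.radians(c["fov_y"])/2)
    K=np.array([[f,0,c["cx"]],[0,f,c["cy"]],[0,0,1.]])
    p=cv2.undistortPoints(np.array(pts,float).reshape(-1,1,2),K,np.array(c["D"],float)).reshape(-1,2)
    T=np.array(c["world_from_camera"]); d=np.c_[p,np.ones(len(p))]@T[:3,:3].T
    return T[:3,3]+d*((z-T[2,3])/d[:,2])[:,None]
def proj(c,P):
    f=240/np.tan(np.radians(c["fov_y"])/2)
    K=np.array([[f,0,c["cx"]],[0,f,c["cy"]],[0,0,1.]])
    T=np.linalg.inv(np.array(c["world_from_camera"]))
    return cv2.projectPoints(np.array(P,float).reshape(-1,1,3),cv2.Rodrigues(T[:3,:3])[0],T[:3,3],K,np.array(c["D"],float))[0].reshape(-1,2)
def snap(cam,name):
    c=get_calibration(cam); im=read_camera(cam); cv2.imwrite(f"pics/{name}.png",im[:,:,::-1]); return c,im
E
python3 - <<'E'
from h import *
print({k:np.round(v,4).tolist() if not isinstance(v,str) else v for k,v in readout.get_obs().items()})
for cam in("top","scene"):
    c,im=snap(cam,cam+"0"); print(cam,np.round(np.array(c["world_from_camera"])[:3,3],3))
    for n,z in(("glue_board",.06),("toothed_panel",.066),("toothed_end",.063),("plain_panel",.006),("glue_bottle",.1),("wood_block",.065)):
        for r in models.spot_in(n,cam)[:3]:
            print(n,np.round(r["centre"]),round(r["score"],2),np.round(ray2z(c,[r["centre"][::-1]],z)[0],3))
E
```

```text
{'t': 0.0, 'q': [0.9959, 0.4778, 0.0223, 1.5565, -0.0115, 1.1093, -0.0831], 'joint_vel': [-0.0001, 0.0016, -0.0015, -0.0012, -0.0002, -0.0012, 0.0004], 'joint_torque': [0.0006, -59.6447, 1.6077, -28.1192, 0.0123, 0.0093, -0.0001], 'eef_pos': [0.3035, -0.6023, 0.2473], 'tool_rot': [-0.0004, 0.8515, -0.5244, -0.0008], 'contact_force': [-0.579, -0.5177, -0.6373], 'torque': [0.0122, -0.0573, -0.0103], 'gripper_width': 1.0003}
top [0.266 0.02  1.16 ]
glue_board [192. 382.] 0.57 [ 0.585 -0.104  0.06 ]
toothed_panel [316. 285.] 0.88 [0.326 0.099 0.066]
toothed_panel [209. 360.] 0.81 [ 0.548 -0.057  0.066]
toothed_panel [194. 506.] 0.68 [ 0.58  -0.37   0.066]
toothed_end [195. 505.] 0.76 [ 0.577 -0.369  0.063]
toothed_end [317. 286.] 0.65 [0.325 0.097 0.063]
toothed_end [303. 194.] 0.61 [0.353 0.285 0.063]
plain_panel [326. 481.] 0.86 [ 0.305 -0.315  0.006]
plain_panel [210. 358.] 0.21 [ 0.561 -0.057  0.006]
glue_bottle [175. 211.] 0.87 [0.613 0.251 0.1  ]
wood_block [272. 505.] 0.78 [ 0.413 -0.355  0.065]
scene [1.058 0.26  0.754]
glue_board [279. 304.] 0.78 [0.594 0.003 0.06 ]
toothed_panel [239. 142.] 0.91 [ 0.648 -0.342  0.066]
toothed_panel [264. 482.] 0.85 [0.424 0.3   0.066]
toothed_panel [225. 396.] 0.77 [0.394 0.114 0.066]
toothed_end [225. 395.] 0.97 [0.391 0.112 0.063]
toothed_end [237. 144.] 0.79 [ 0.641 -0.345  0.063]
toothed_end [258. 289.] 0.77 [ 0.564 -0.046  0.063]
plain_panel [171. 246.] 0.72 [ 0.315 -0.306  0.006]
glue_bottle [337. 432.] 0.7 [0.641 0.257 0.1  ]
wood_block [181. 204.] 0.73 [ 0.443 -0.331  0.065]
```

View pics/top0.png

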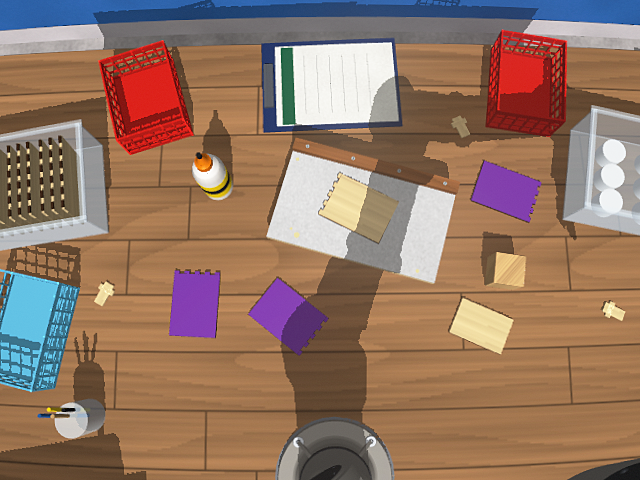

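View pics/scene0.png

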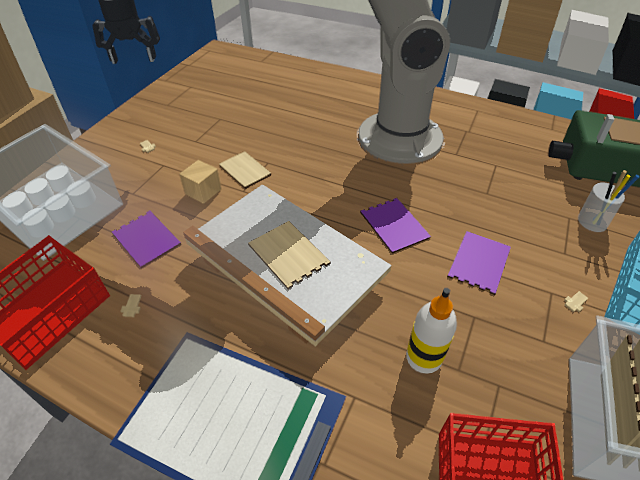

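Top view: the white board is turned about -0.24 rad, with the batten along its far side from (295,145) to (458,187). The plywood toothed panel is on it at (358,208), teeth to the left. The bottle is at (213,178), the block at (510,268) and the plain panel at (481,325). The purple panels are decoys. I'll zoom in for the corners.

```bash
python3 - <<'E'
import cv2
im=cv2.imread("pics/top0.png")[130:290,260:465]
cv2.imwrite("pics/crop0.png",cv2.resize(im,None,fx=3.75,fy=3.75,interpolation=cv2.INTER_CUBIC))
E
```

```text
(no output)
```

View pics/crop0.png

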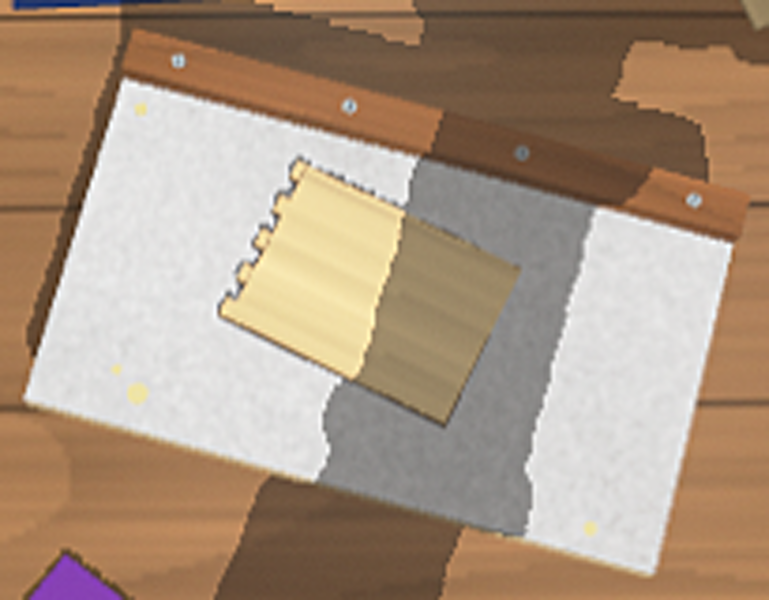

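```bash
cat > b.py <<'E'
from h import *
def fit(pts3,model):  # 2D rigid fit: model->world
    a=np.array(model,float); b=np.array(pts3)[:,:2]; ac=a.mean(0); bc=b.mean(0)
    H=(a-ac).T@(b-bc); th=np.arctan2(H[0,1]-H[1,0],H[0,0]+H[1,1])
    R=np.array([[np.cos(th),-np.sin(th)],[np.sin(th),np.cos(th)]]); t=bc-R@ac
    return th,t,(a@R.T+t-b)
E
python3 - <<'E'
from b import *
c=get_calibration("top"); cv=lambda P:(np.array(P)+.5)/3.75-.5+[260,130]
B=[(25,401),(654,576),(123,79),(733,243)]
P=[(294,160),(219,315),(446,426),(520,267)]
tb=fit(ray2z(c,cv(B),.06),[(-.11,.18),(-.11,-.18),(.085,.18),(.085,-.18)])
tp=fit(ray2z(c,cv(P),.066),[(.05,.07),(-.05,.07),(-.05,-.07),(.05,-.07)])
for t in(tb,tp): print(t[0],t[1],np.round(t[2]*1000,1).tolist())
th=tb[0];R=np.array([[np.cos(th),-np.sin(th)],[np.sin(th),np.cos(th)]])
toB=lambda p:np.round(R.T@(np.array(p)-tb[1]),3)
print("panel in board",toB(tp[1]),tp[0]-th)
for n,p in(("bottle",(.62,.25)),("block",(.42,-.345)),("plain",(.31,-.31)),("tcp",(.3035,-.6023))):print(n,toB(p))
np.savez("board.npz",th=th,t=tb[1])
q=readout.get_obs()["tool_rot"]
from scipy.spatial.transform import Rotation as Ro
M=Ro.from_quat([q[1],q[2],q[3],q[0]]).as_matrix();print(np.round(M,3))
print(np.degrees(np.arctan2(M[1,0],M[0,0])), "board y dir deg",np.degrees(th)+90)
E
```

```text
-0.2801871783441354 [ 0.54745144 -0.06436083] [[0.4, 0.6], [0.8, -0.4], [-0.6, -0.1], [-0.6, -0.1]]
-0.4623108730522241 [ 0.5512284  -0.05329691] [[-0.7, -0.8], [-0.3, 1.0], [0.9, 0.2], [0.1, -0.4]]
panel in board [0.001 0.012] -0.1821236947080887
bottle [-0.017  0.322]
block [-0.045 -0.305]
plain [-0.16  -0.302]
tcp [-0.086 -0.584]
[[ 0.45  -0.893  0.   ]
 [-0.893 -0.45  -0.   ]
 [ 0.    -0.    -1.   ]]
-63.255239364668 board y dir deg 73.94645720720175
```

The fit residuals are under 1 mm. The board is at (0.547, -0.064) with yaw -0.280 rad, and the panel in the board frame is at (1, 12) mm and -0.18 rad. It has to go to about (35, 140). The first move takes the open gripper above the near side of the panel, with the jaws along the batten.

carry_out(deltas=[[[-5,-4.6,0],10],[[-10,-9.2,0],20],[[-15,-13.8,0],30],[[-20,-18.4,0],40],[[-25,-23,0],42.8],[[-30,-27.6,0],42.8],[[-35,-32.2,0],42.8],[[-40,-36.8,0],42.8],[[-43.9,-40.3,0],42.8],[[-43.9,-40.3,0],42.8]], hand=1)

```text
t: 1.95
eef_pos: [0.4667, -0.026, 0.2488]
tool_rot: [0.001, -0.603, 0.798, -0.0]
contact_force: [-0.8, -0.4, -0.6]
gripper_width: 1.0
```

carry_out(deltas=[[[0,0.2,5],0],[[0,0.2,10],0],[[0,0.2,14],0],[[0,0.2,15],0],[[0,0.2,15],0],[[0,0.2,15],0]])

```text
t: 2.7
eef_pos: [0.4663, -0.0253, 0.1003]
tool_rot: [0.002, -0.603, 0.798, -0.001]
contact_force: [0.4, 0.3, 0.8]
gripper_width: 1.0
```

```bash
python3 - <<'E'
from b import *
c,im=snap("scene","scene1"); cv2.imwrite("pics/s1.png",cv2.resize(im[150:370,180:400,::-1],None,fx=2.7,fy=2.7,interpolation=cv2.INTER_CUBIC))
E
```

```text
(no output)
```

View pics/s1.png

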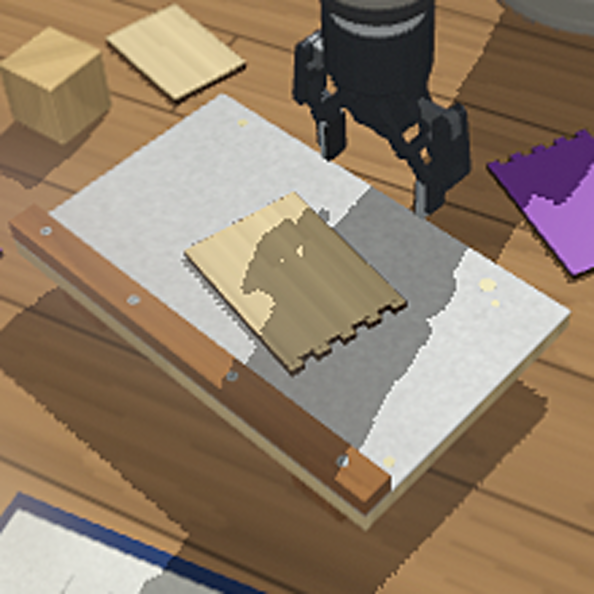

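The panel is untouched. The open fingers stand over the near strip of the board, with the left fingertip at crop (425,208). I'll estimate the tip height from its projection.

```bash
python3 - <<'E'
from b import *
c=get_calibration("scene");p=readout.get_obs()["eef_pos"];th=-.2802
for s in(48,-48):
  for z in(.1,.09,.08,.07): 
    P=[p[0]-np.sin(th)*s/1e3,p[1]+np.cos(th)*s/1e3,z]; print(s,z,np.round((proj(c,[P])[0]-[180,150])*2.7))
E
```

```text
48 0.1 [427. 208.]
48 0.09 [427. 217.]
48 0.08 [427. 226.]
48 0.07 [426. 236.]
-48 0.1 [330. 148.]
-48 0.09 [331. 157.]
-48 0.08 [331. 167.]
-48 0.07 [331. 176.]
```

carry_out(deltas=[[[0,0,2.0],0],[[0,0,2.8],0],[[0,0,2.8],0],[[0,0,2.8],0]])

```text
t: 3.25
eef_pos: [0.4668, -0.0253, 0.0729]
tool_rot: [0.002, -0.603, 0.798, -0.001]
contact_force: [-0.0, -0.9, 0.7]
gripper_width: 1.0
```

carry_out(deltas=[[[0,0,0.2],0],[[0,0,0.4],0],[[0,0,0.5],0],[[0,0,0.5],0]])

```text
t: 3.75
eef_pos: [0.4667, -0.0253, 0.0678]
tool_rot: [0.002, -0.603, 0.798, -0.001]
contact_force: [-0.8, 0.4, -0.5]
gripper_width: 0.998
```

carry_out(deltas=[[[0,0,0.2],0],[[0,-0.8,0.2],0],[[0,-1.6,0.2],0],[[0,-2.2,0.2],0],[[0,-2.8,0.2],0],[[0,-3.4,0.2],0],[[0,-4.0,0.2],0],[[0,-4.6,0.2],0],[[0,-5.2,0.2],0],[[0,-5.6,0.2],0]])

```text
t: 5.0
eef_pos: [0.521, -0.0407, 0.0661]
tool_rot: [0.002, -0.603, 0.798, -0.001]
contact_force: [-1.1, 0.7, 0.4]
gripper_width: 1.001
```

```bash
python3 - <<'E'
from b import *
c,im=snap("scene","scene2"); cv2.imwrite("pics/s2.png",cv2.resize(im[150:370,180:400,::-1],None,fx=2.7,fy=2.7,interpolation=cv2.INTER_CUBIC))
E
```

```text
(no output)
```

View pics/s2.png

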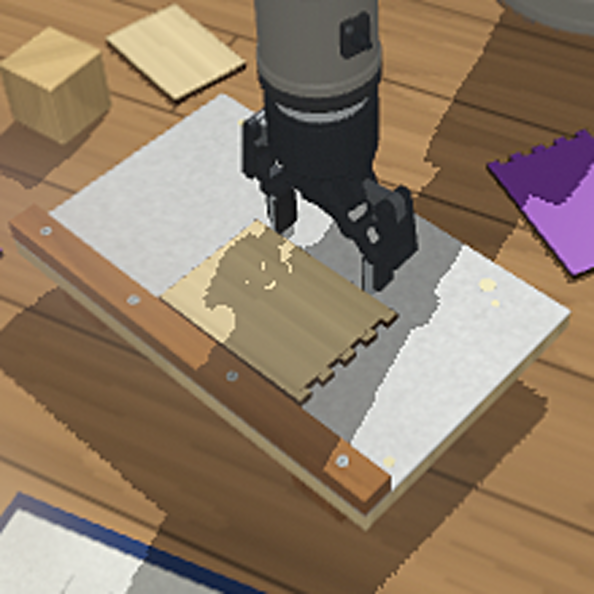

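The panel is now parallel to the batten and a few mm short of it, with both fingertips on its near edge. I'll push the last few mm.

carry_out(deltas=[[[0,-0.2,0],0],[[0,-0.4,0],0],[[0,-0.5,0],0],[[0,-0.5,0],0]])

```text
t: 5.55
eef_pos: [0.5264, -0.0421, 0.0662]
tool_rot: [0.002, -0.603, 0.798, -0.001]
contact_force: [-0.3, 0.5, -0.3]
gripper_width: 1.001
```

carry_out(deltas=[[[0,-0.1,0],0],[[0,-0.2,0],0],[[0,-0.2,0],0]])

```text
t: 5.92
eef_pos: [0.5281, -0.0426, 0.0661]
tool_rot: [0.002, -0.603, 0.798, -0.001]
contact_force: [-0.1, 0.7, 1.5]
gripper_width: 1.0
```

carry_out(deltas=[[[0,-0.1,0],0],[[0,-0.2,0],0],[[0,-0.2,0],0]])

```text
t: 6.3
eef_pos: [0.5283, -0.0427, 0.0658]
tool_rot: [0.001, -0.603, 0.798, -0.0]
contact_force: [-6.9, 2.6, 3.1]
gripper_width: 1.002
```

Contact at 7 N with the panel against the batten. I'll back off, rise, shut the gripper and move over the right end.

carry_out(deltas=[[[0,0.8,0],0],[[0,1.5,-0.5],0],[[0,1.5,-5],0],[[5,-1,-5],0],[[10,-5,-5],0],[[11.5,-5.9,-5],0],[[11.5,-5.9,-5],0],[[11.5,-5.9,-5],0]])

```text
t: 7.3
eef_pos: [0.5532, -0.1672, 0.1156]
tool_rot: [0.001, -0.604, 0.797, 0.001]
contact_force: [-0.3, 0.5, -1.0]
gripper_width: 0.998
```

carry_out(deltas=[[[0,0,0],0],[[0,0,0],0],[[0,0,0],0],[[0,0,0],0],[[0,0,0],0],[[0,0,0],0]], hand=0, newtons=20)

```text
t: 8.05
eef_pos: [0.5531, -0.1673, 0.1156]
tool_rot: [0.001, -0.604, 0.797, 0.001]
contact_force: [-0.9, 1.5, -0.2]
gripper_width: -0.003
```

```bash
python3 - <<'E'
from b import *
c,im=snap("top","top3"); cv2.imwrite("pics/t3.png",cv2.resize(im[130:290,260:465,::-1],None,fx=3.75,fy=3.75,interpolation=cv2.INTER_CUBIC))
d=np.load("board.npz");th=d["th"];R=np.array([[np.cos(th),-np.sin(th)],[np.sin(th),np.cos(th)]])
o=readout.get_obs();print(R.T@(np.array(o["eef_pos"])[:2]-d["t"]),o["gripper_width"])
E
```

```text
[ 0.03391402 -0.0973526 ] -0.0022489843500291627
```

View pics/t3.png

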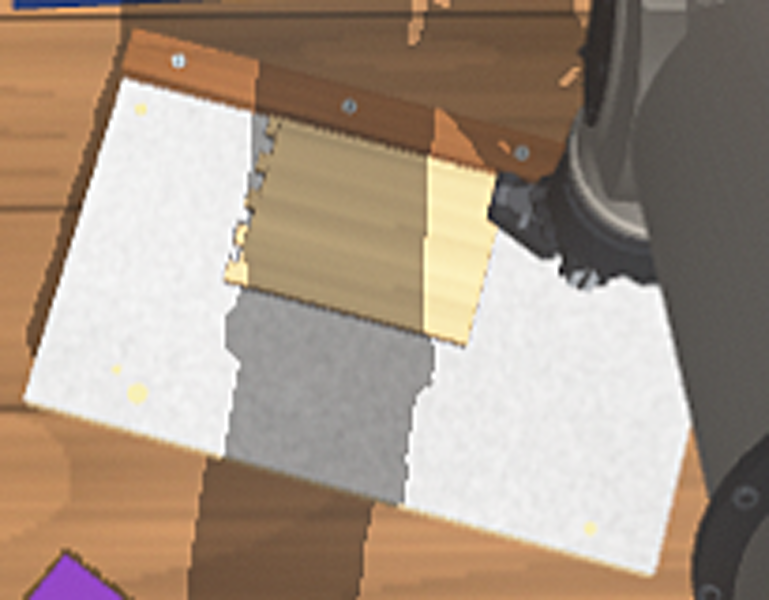

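The panel is flush and parallel along the batten, with its near corners at crop (224,282) and (466,346). The shut fingers are beside the right end.

```bash
python3 - <<'E'
from b import *
c=get_calibration("top"); d=np.load("board.npz");th=d["th"];R=np.array([[np.cos(th),-np.sin(th)],[np.sin(th),np.cos(th)]])
W=ray2z(c,(np.array([(224,282),(466,346)])+.5)/3.75-.5+[260,130],.066)
print((W[:,:2]-d["t"])@R)
E
```

```text
[[-0.01641279  0.0911539 ]
 [-0.01535263 -0.04793952]]
```

carry_out(deltas=[[[0,0,2],0],[[0,0,3.1],0],[[0,0,3.4],0],[[0,0,3.4],0],[[0,0,3.4],0]])

```text
t: 8.72
eef_pos: [0.5536, -0.1673, 0.0821]
tool_rot: [0.001, -0.604, 0.797, 0.0]
contact_force: [-0.1, -0.2, 0.5]
gripper_width: -0.002
```

carry_out(deltas=[[[0,0,0.1],0],[[0,0,0.2],0],[[0,0,0.2],0]])

```text
t: 9.1
eef_pos: [0.5536, -0.1673, 0.0801]
tool_rot: [0.001, -0.604, 0.797, 0.0]
contact_force: [0.1, 0.0, 0.4]
gripper_width: -0.004
```

carry_out(deltas=[[[-1,0,0.1],0],[[-2,0,0.1],0],[[-2.7,0,0.1],0],[[-3.4,0,0.1],0],[[-4.1,0,0.1],0],[[-4.8,0,0.1],0],[[-5.5,0,0.1],0],[[-6.2,0,0.1],0],[[-6.9,0,0.1],0],[[-7.6,0,0.1],0]])

```text
t: 10.35
eef_pos: [0.5743, -0.0937, 0.0793]
tool_rot: [0.001, -0.604, 0.797, 0.0]
contact_force: [-0.3, 0.6, 0.1]
gripper_width: 0.002
```

carry_out(deltas=[[[-0.7,0,0],0],[[-1.4,0,0],0],[[-2.1,0,0],0],[[-2.8,0,0],0],[[-3.5,0,0],0],[[-4.2,0,0],0],[[-4.8,0,0],0],[[-5.2,0,0],0],[[-5.4,0,0],0],[[-5.4,0,0],0]])

```text
t: 11.6
eef_pos: [0.589, -0.0416, 0.0795]
tool_rot: [0.001, -0.604, 0.797, 0.0]
contact_force: [-0.2, 0.3, 0.3]
gripper_width: -0.005
```

```bash
python3 - <<'E'
from b import *
c,im=snap("scene","scene4"); cv2.imwrite("pics/s4.png",cv2.resize(im[150:370,180:400,::-1],None,fx=2.7,fy=2.7,interpolation=cv2.INTER_CUBIC))
d=np.load("board.npz");th=d["th"];R=np.array([[np.cos(th),-np.sin(th)],[np.sin(th),np.cos(th)]])
o=readout.get_obs();print(R.T@(np.array(o["eef_pos"])[:2]-d["t"]),o["contact_force"])
E
```

```text
[0.0336505  0.03313579] [ 0.95266858 -0.43944328 -0.14799018]
```

View pics/s4.png

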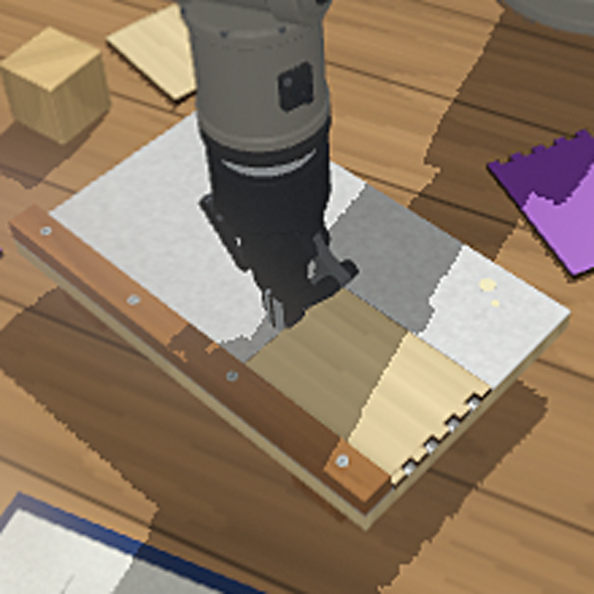

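The panel slid cleanly along the batten. Its tooth tips are about level with the board's end, at crop (491,388) and (393,486). I'll measure them.

```bash
python3 - <<'E'
from b import *
c=get_calibration("scene"); d=np.load("board.npz");th=d["th"];R=np.array([[np.cos(th),-np.sin(th)],[np.sin(th),np.cos(th)]])
cv=lambda p:(np.array(p)+.5)/2.7-.5+[180,150]
print((ray2z(c,cv([(491,388),(395,485)]),.066)[:,:2]-d["t"])@R)
print("board corners",(ray2z(c,cv([(571,313),(389,487)]),.06)[:,:2]-d["t"])@R)
E
```

```text
[[-0.01365287  0.1816066 ]
 [ 0.08541327  0.18192893]]
board corners [[-0.10621307  0.18232327]
 [ 0.08628783  0.17764349]]
```

carry_out(deltas=[[[-0.6,0,0],0],[[-1.2,0,0],0],[[-1.8,0,0],0],[[-2.3,0,0],0],[[-2.6,0,0],0],[[-2.8,0,0],0],[[-2.8,0,0],0],[[-2.8,0,0],0]])

```text
t: 12.65
eef_pos: [0.5966, -0.015, 0.0796]
tool_rot: [0.001, -0.604, 0.797, 0.0]
contact_force: [-0.1, -0.5, -0.3]
gripper_width: -0.001
```

carry_out(deltas=[[[0.8,0,0],0],[[1.5,0,0],0],[[1.5,0,-4],0],[[1.5,2,-8],0],[[1.5,8,-10],0],[[1.5,14,-10],0],[[1.5,14,-10],0],[[1.5,14,-10],0]])

```text
t: 13.65
eef_pos: [0.4582, 0.0079, 0.1798]
tool_rot: [0.002, -0.603, 0.797, -0.0]
contact_force: [0.7, -0.4, 0.5]
gripper_width: 0.002
```

```bash
python3 - <<'E'
from b import *
c,im=snap("scene","scene5"); cv2.imwrite("pics/s5.png",cv2.resize(im[150:370,180:400,::-1],None,fx=2.7,fy=2.7,interpolation=cv2.INTER_CUBIC))
c,im=snap("top","top5"); cv2.imwrite("pics/t5.png",cv2.resize(im[130:290,260:465,::-1],None,fx=3.75,fy=3.75,interpolation=cv2.INTER_CUBIC))
E
```

```text
(no output)
```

View pics/s5.png

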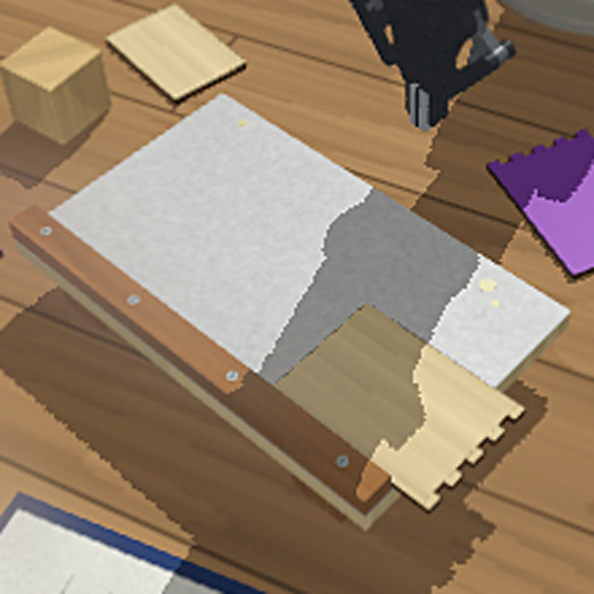

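View pics/t5.png

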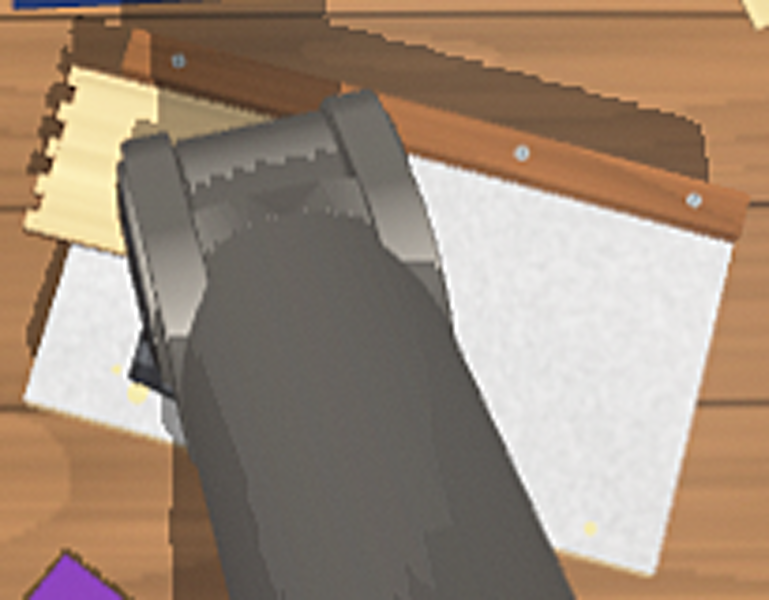

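The panel hangs out past the left end, lies along the batten and is flat. In the top crop the tips are at (70,66) and (24,229); in the scene crop they are at (524,409) and (430,510). I'll get its pose from both cameras.

```bash
python3 - <<'E'
from b import *
d=np.load("board.npz");th=d["th"];R=np.array([[np.cos(th),-np.sin(th)],[np.sin(th),np.cos(th)]])
c=get_calibration("scene");cv=lambda p:(np.array(p)+.5)/2.7-.5+[180,150]
for n,W in(("scene",ray2z(c,cv([(524,409),(432,508),(368,304)]),.066)),("top",ray2z(get_calibration("top"),(np.array([(70,66),(24,229)])+.5)/3.75-.5+[260,130],.066))):
    print(n,np.round((W[:,:2]-d["t"])@R,4).tolist())
o=readout.get_obs();print(R.T@(np.array(o["eef_pos"])[:2]-d["t"]))
c0=get_calibration("scene")
for n,z in(("plain_panel",.006),("glue_bottle",.1),("wood_block",.065)):
    for r in models.spot_in(n,"scene")[:1]: print(n,np.round(r["centre"]),round(r["score"],2))
E
```

```text
scene [[-0.0145, 0.2087], [0.0828, 0.2102], [-0.014, 0.0706]]
top [[0.0829, 0.2108], [-0.0171, 0.2077]]
[-0.10502231  0.04498515]
plain_panel [169. 246.] 0.66
wood_block [182. 200.] 0.75
```

```bash
python3 - <<'E'
from h import *
for n,r in(("scene",(slice(285,380),slice(400,460))),("top",(slice(145,202),slice(188,236)))):
    a,b=[cv2.imread(f"pics/{n}{k}.png")[r].astype(int) for k in(0,5)]
    print("bottle change",n,(abs(a-b).max(2)>40).mean())
a,b=[cv2.imread(f"pics/top{k}.png")[230:360,440:530].astype(int) for k in(0,5)]; print("block/plain",(abs(a-b).max(2)>40).mean())
print(np.round(readout.get_obs()["contact_force"],2)); bot.hand_in()
E
```

```text
bottle change scene 0.0
bottle change top 0.0
block/plain 0.006666666666666667
[ 0.45 -0.99  0.13]
the job is handed in; nothing more can be done
```

The toothed panel is in place against the batten, with its tooth tips about 29 mm past the board's left end. I handed the job in just under 14 s in; the hand-in gives no verdict.

I pushed the panel square to the batten with both open fingertips, stopping at about 7 N of contact. Then I slid it along the batten with the shut fingertips on its right end, and backed the gripper off and up, clear of everything.

**Last checks:**
- **Overhang:** 29–30 mm from the scene camera and 28–31 mm from the top camera; the limit is 20–40 mm.
- **Gap to the batten:** about 1 mm (scene) and 2 mm (top), against a limit of 5 mm.
- **Parallelism:** the panel's long edge is within about 0.005 rad (scene). The tooth line, a rougher measure, reads 0.015–0.03 rad. The limit is 0.06 rad.
- **Flatness:** it looks flat in the pictures; I had no separate height measurement.
- **Robot contact:** the contact force reads about zero.
- **Other objects:** the bottle area is unchanged in both cameras. Around the block and plain panel 0.7 % of pixels changed, which I put down to the arm's shadow.
- **Detector miss:** the network did not report the bottle in the last scene picture, so I relied on the unchanged pixels there.

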